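Find the full filter-cartridge box and sort the pair beside the shrimp tank

TASK

One of the two filter-cartridge boxes holds a new, heavy cartridge. Lift the blue-lidded box clear of the plank and set it back down on the plank, then lift the orange-lidded box, to feel which is the heavier. Stand the heavier box in the middle of the cork mat and the lighter one on the floor of the yellow tray; keep both upright, set them down without dropping them, and leave the other things undisturbed.

Things in the scene. Friction and masses are not known exactly. Their poses are not given: they have to be found in the camera images.
- box_blue_center (a point): Blue-lidded closed rigid box: white shell, blue lid flush with its sides, 96 long (own x) x 54 wide (own y) x 90 tall (own z, up), lid the top 12. Point: its centre, 45 above the underside. Grip it across the 54 width near the top (about 20 below it). Starts upright on the plank. A hidden cartridge inside has 1-2 mm of play: one box weighs 0.43-0.61 kg, the other 0.15-0.21 kg, either colour
- box_orange_center (a point): Orange-lidded closed rigid box: white shell, orange lid flush with its sides, 96 long (own x) x 54 wide (own y) x 90 tall (own z, up), lid the top 12. Point: its centre, 45 above the underside. Grip it across the 54 width near the top (about 20 below it). Starts upright on the plank. A hidden cartridge inside has 1-2 mm of play: one box weighs 0.43-0.61 kg, the other 0.15-0.21 kg, either colour
- mat: fixed square cork mat on the plank, 150 x 150, 5 thick; origin: centre of its underside, z up, x and y along its sides. May lie to the left or right of the boxes, with the tray on the other side
- tray: fixed square yellow plastic tray on the plank, 150 x 150 outside, walls 5 thick and 25 high, floor 5 thick, open on top; origin: centre of its underside, z up, x and y along its sides
- plank: fixed teak plank, 500 (x) x 1020 (y) x 28 thick, lying on the work surface; its top is 28 above the work surface; origin: centre of its underside
- tank: bystander, to be left where it is: empty glass shrimp tank 160 (x) x 280 (y) x 200 tall, open on top, standing at the back left of the plank, fixed; origin: centre of its underside
- dish: bystander, to be left where it is: fragile green plastic feeding dish, 68 across, on a slender glass stem with a 68 mm round foot, 118 tall, loose, at the back of the plank; origin: centre of the underside of the foot
- hide: bystander, to be left where it is: round terracotta-coloured ceramic hide, 90 across, 58 tall, loose, at the back of the plank; origin: centre of its underside
- tweezers: bystander, to be left where it is: curved steel tweezers 157 long, 7.5 tall, loose, lying at the edge of the plank next to the robot; origin: their middle, on the plank
- bottle: bystander, to be left where it is: small test bottle with a red cap, 36 across, 75 tall, loose, at the back right of the plank; origin: centre of its underside
- valve_base: bystander, to be left where it is: black air valve with a turning knob, fixed at the back right of the plank, about 50 tall; origin: centre of its underside

How it is judged:
By the outcome, as a careful person would: the job done as asked, in the order asked, and still so for the second after the job is handed in, with the robot touching nothing.
It also fails if it takes over 72 s, if anything falls off the work surface, if the arm or the gripper's body presses on something with over 40 N, if the wrist force passes 120 N, or if a joint passes its speed limit or range.

ROBOT

A 6-joint arm with a two-finger parallel gripper is mounted at the origin on the work surface. World frame = base frame: x ahead of the robot, y to its left, z up, the work surface at z = 0. Lengths are in m, angles in degrees, forces in N, time in s.
With the tool pointing down it reaches from about 0.275 to 0.775 m from the base axis. Payload 14.6 kg.
Tool frame: the origin (TCP) lies midway between the tips of the shut fingers; the grasp point (between the pads) lies 19 mm behind it (robot.pinch_z is the z of the grasp point in the tool frame, in m); z points along the fingers, x is the direction in which the jaws open and shut, and the axes are right-handed (so a half turn about z gives the same grasp; the last joint's range is limited). The gripper opens to 85 mm and grips with 20 to 120 N. Pads are 22 mm wide; open, the fingers measure 114 mm over their backs; the gripper's body (76 mm by 85 mm) begins 54 mm behind the grasp point. The pads swing forward as they close: fully open they stand 13 mm farther back than shut.
Start: joints at [-74.845, 15.075, -2.767, 72.158, 0, 81.102], TCP at [0.214, -0.479, 0.231] pointing down, gripper open.
Joint ranges: [-151.79, 151.79], [-50.71, 97.33], [-67.44, 78.34], [-121.81, 120.89], [-77.56, 73.72], [-180, 180]. Speed limits (degrees/s): [108.29, 108.29, 147.25, 159.86, 180, 180].

INTERFACE

Orientations are given as [roll, pitch, yaw] about the fixed x, y, z axes, in that order (R = Rz(yaw) Ry(pitch) Rx(roll)).
In Python, from rig import robot gives the robot as it stands.
- The arm moves only by the tool play_rows, never from a script. Its argument "series" is a list of rows, each an object of numbers: "tx", "ty", "tz": the shift along the tool's x, y, z in mm; "ax", "ay", "az": the turn, a rotation vector about the tool's x, y, z in rad; "claw": the opening, from -1 (shut) to 1 (fully open), so that 0 is half open. In form: [{"tx": .., "ty": .., "tz": .., "ax": .., "ay": .., "az": .., "claw": ..}, ...]. A call has exactly 10 rows; each row is the pose to reach, as a shift and turn from the pose commanded when the call began, along the tool's axes at that moment; what a row does not reach only later rows make up. A row lasts 1/12 s, in which the tool goes at most 41.7 mm and 7.16 degrees, less where a joint would pass 70% of its speed; a pose out of reach is approached as far as the arm can. A call with a gripper value outside its range is refused whole. The fingers move at their own pace and stop on an object; the grip force is fixed at half the most. Time passes only in rows, so rows that repeat a pose let the fingers close, or fill a call up. It gives the time, the measured TCP pose, the force and the opening at its end, in the units of the state.
- robot.state(): the state, without advancing time (a new reading comes with each control period).
- robot.get_image(name): name is "scene" or "top"; returns a dict with "pixels" (420x560x3 uint8, blue, green, red), "fx", "fy", "cx", "cy" (pixels), "camera_from_world" (4x4, takes a point from world to camera coordinates). Camera axes: x right, y up, looking along -z (the intrinsics and any distortion apply to the point x, -y, -z); pixel columns grow to the right and rows downward; lengths in m; the calibration is good to about 2 mm. A picture is of the moment at which its call begins. There is no depth.
- robot.close_job(): hands the job in, once; it reports no verdict.
The state is a dict: "clock": time; "q": joint angles; "dq": joint speeds; "tau": joint torques, N m; "tcp_pos": TCP position; "tool_rot": TCP orientation; "wrist_force": force on the tool from outside, world axes, zero at the start; "ft_torque": the same for the moment, N m; "width": opening from 0.0 (shut) to 1.0 (fully open).
Only numpy, scipy, OpenCV 4.12 (cv2) and the standard library are available. Lean on these libraries where they do the work, as an engineer would, in place of code of your own. Each camera call takes 0.05 s, during which the arm holds its last target.

## Working session

There is one attempt and no reset: what is moved stays moved. The work goes in short steps, Python scripts to look and compute and a tool call to move; the robot and the scene stay as the last step left them, time stands still between calls to the robot, and variables do not carry over. Pictures are saved under pics/ and viewed, and the job is handed in when it is done.

Besides the shell and the picture viewer there is one more tool, called as name(argument=value, ...), one argument or row to a line, values as JSON. play_rows: Moves the arm, as the interface text tells. Its arguments: {"type":"object","properties":{"series":{"type":"array","items":{"type":"object","properties":{"tx":{"type":"number"},"ty":{"type":"number"},"tz":{"type":"number"},"ax":{"type":"number"},"ay":{"type":"number"},"az":{"type":"number"},"claw":{"type":"number"}}}}},"required":["series"]}

```bash
ls; mkdir -p pics; python3 - <<'E'
from rig import robot
import cv2
for n in("scene","top"):
    im=robot.get_image(n); cv2.imwrite(f"pics/{n}0.png",im["pixels"])
    print(n,im["fx"],im["fy"],im["cx"],im["cy"],[k for k in im]); print(im["camera_from_world"])
print(robot.state(), robot.pinch_z)
E
```

```text
pics
scene 532.6182925158929 532.6182925158929 284.20293154224817 213.15692572590055 ['pixels', 'fx', 'fy', 'cx', 'cy', 'camera_from_world']
[[-0.76257303  0.64679395  0.0118307   0.43947326]
 [-0.52198863 -0.62602367  0.57932913  0.23087858]
 [ 0.38211287  0.43560527  0.81500785 -1.48496865]
 [ 0.          0.          0.          1.        ]]
top 502.405580940302 502.405580940302 280.7722816341345 210.9075237135732 ['pixels', 'fx', 'fy', 'cx', 'cy', 'camera_from_world']
[[-1.67258700e-02 -9.99854729e-01 -3.28112178e-03 -1.88771974e-02]
 [ 9.91462039e-01 -1.70097244e-02  1.29281454e-01 -5.66119170e-01]
 [-1.29318484e-01 -1.09076291e-03  9.91602511e-01 -1.11946409e+00]
 [ 0.00000000e+00  0.00000000e+00  0.00000000e+00  1.00000000e+00]]
{'clock': 0.1, 'q': array([-7.48459283e+01,  1.50968241e+01, -2.80060100e+00,  7.21566614e+01,
       -4.85268655e-04,  8.11020459e+01]), 'dq': array([-0.0472745 , -0.08161655,  0.12478252,  0.12363453, -0.00408368,
        0.01881434]), 'tau': array([ 1.91731189e-03, -6.38576317e+01,  3.85065901e+01,  9.95596958e-03,
       -2.09730470e-04,  3.44873331e-05]), 'tcp_pos': array([ 0.21390281, -0.47918748,  0.23086353]), 'tool_rot': array([-1.79992114e+02,  5.35105884e-02, -6.59479702e+01]), 'wrist_force': array([-0.88097146, -0.45290587, -0.46466162]), 'ft_torque': array([ 0.0434791 ,  0.01145916, -0.00667815]), 'width': 1.000190304710994} -0.0187
```

View pics/scene0.png

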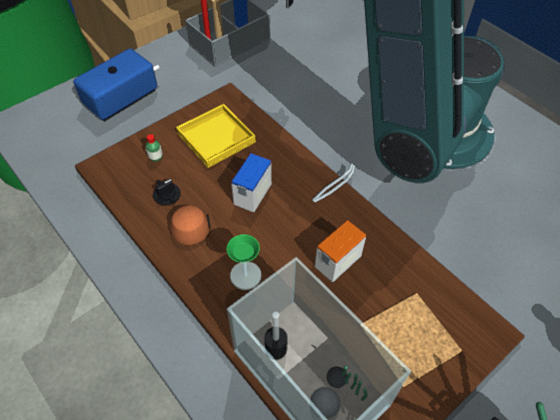

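View pics/top0.png

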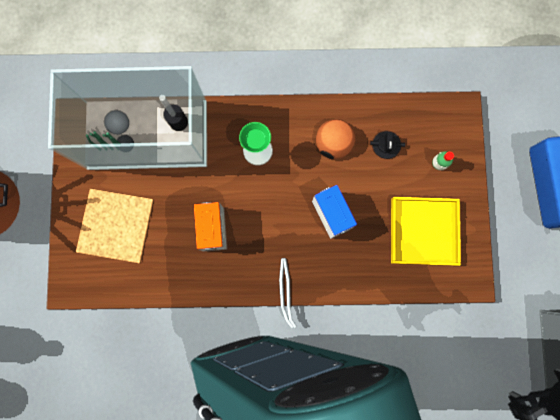

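The top view shows the mat at about (115,225), the orange box at (208,225), the blue box at (334,210) and the tray at (426,231). The tweezers are at (287,292), and the dish is behind the boxes at (256,140). I'll enlarge these areas to read corners.

```bash
python3 - <<'E'
import cv2
t=cv2.imread("pics/top0.png")
def crop(n,x0,y0,x1,y1,s):
    c=cv2.resize(t[y0:y1,x0:x1],None,fx=s,fy=s,interpolation=cv2.INTER_CUBIC)
    for x in range((x0//10+1)*10,x1,10):
        cv2.line(c,((x-x0)*s,0),((x-x0)*s,6 if x%50 else 14),(255,255,255),1)
        cv2.putText(c,str(x),((x-x0)*s-10,22),0,.35,(255,255,255),1)
    for y in range((y0//10+1)*10,y1,10):
        cv2.line(c,(0,(y-y0)*s),(6,(y-y0)*s),(255,255,255),1)
        cv2.putText(c,str(y),(8,(y-y0)*s+4),0,.35,(255,255,255),1)
    cv2.imwrite(f"pics/{n}.png",c)
crop("cA",180,180,370,270,4)
crop("cB",60,170,170,280,5)
crop("cC",375,180,475,280,5)
E
```

```text
(no output)
```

View pics/cA.png

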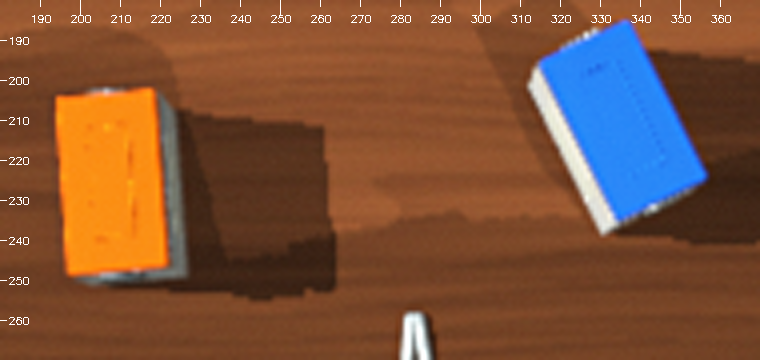

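View pics/cB.png

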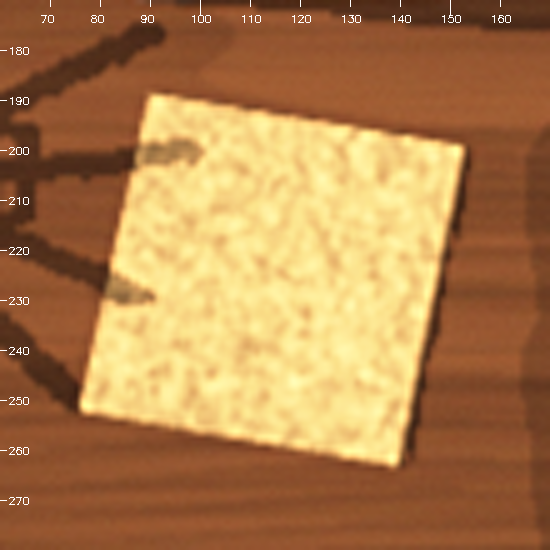

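View pics/cC.png

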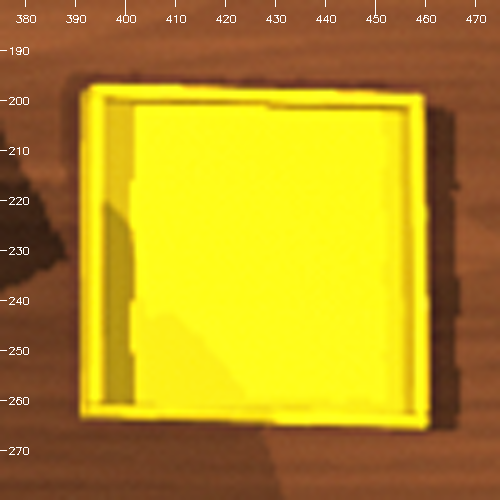

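The crops show these corners. Blue lid: (314.5,196), (336.5,185), (356.5,224), (334.5,235.5). Orange lid: (194,204), (218.5,202), (221.5,247), (196.5,249). Mat: (89.5,189), (153,199), (140,263), (76,252.5). Tray rim: (391.5,197), (459.5,199), (460.5,265.5), (391,263).

```bash
cat > h.py <<'E'
import numpy as np
from scipy.spatial.transform import Rotation as R
K={"scene":(532.618,284.203,213.157),"top":(502.4056,280.7723,210.9075)}
T={"scene":np.array([[-0.76257303,0.64679395,0.0118307,0.43947326],[-0.52198863,-0.62602367,0.57932913,0.23087858],[0.38211287,0.43560527,0.81500785,-1.48496865],[0,0,0,1]]),
"top":np.array([[-1.67258700e-02,-9.99854729e-01,-3.28112178e-03,-1.88771974e-02],[9.91462039e-01,-1.70097244e-02,1.29281454e-01,-5.66119170e-01],[-1.29318484e-01,-1.09076291e-03,9.91602511e-01,-1.11946409],[0,0,0,1]])}
def px2w(n,u,v,z):
    f,cx,cy=K[n]; d=np.array([(u-cx)/f,-(v-cy)/f,-1]); Rm=T[n][:3,:3]
    c=-Rm.T@T[n][:3,3]; d=Rm.T@d; return c+d*(z-c[2])/d[2]
def w2px(n,p):
    f,cx,cy=K[n]; q=T[n][:3,:3]@np.array(p)+T[n][:3,3]; return cx+f*q[0]/-q[2], cy-f*q[1]/-q[2]
def rect(n,pts,z):
    P=np.array([px2w(n,u,v,z)[:2] for u,v in pts]); 
    e=[P[(i+1)%4]-P[i] for i in range(4)]
    return P.mean(0),[round(np.linalg.norm(x)*1000) for x in e],[round(np.degrees(np.arctan2(x[1],x[0])),1) for x in e],P
E
python3 - <<'E'
from h import *
S={"blue":([(314.5,196),(336.5,185),(356.5,224),(334.5,235.5)],.118),
"orange":([(194,204),(218.5,202),(221.5,247),(196.5,249)],.118),
"mat":([(89.5,189),(153,199),(140,263),(76,252.5)],.033),
"tray":([(391.5,197),(459.5,199),(460.5,265.5),(391,263)],.053)}
for k,(p,z) in S.items():
    c,l,a,P=rect("top",p,z); print(k,c.round(4),l,a); print([tuple(np.round(w2px("scene",[*q,z]),0)) for q in P])
# bystanders
for n,u,v,z in [("dish",256,137,.146),("hide",335,138,.086),("bottlecap",449,155,.103),("twz",284,259,.03),("twz2",292,327,.03),("tankR",207,166,.03),("tanktop",191,143,.228),("tanktop",191,67,.228),("valve",387,145,.07)]: print(n,px2w("top",u,v,z).round(3))
E
```

```text
blue [ 0.555  -0.1455] [53, 94, 53, 95] [np.float64(-64.2), np.float64(-154.8), np.float64(116.5), np.float64(25.2)]
[(np.float64(253.0), np.float64(188.0)), (np.float64(232.0), np.float64(181.0)), (np.float64(250.0), np.float64(153.0)), (np.float64(270.0), np.float64(160.0))]
orange [0.5267 0.1278] [53, 97, 53, 97] [np.float64(-86.3), np.float64(-176.3), np.float64(93.6), np.float64(3.5)]
[(np.float64(335.0), np.float64(261.0)), (np.float64(317.0), np.float64(245.0)), (np.float64(348.0), np.float64(219.0)), (np.float64(366.0), np.float64(234.0))]
mat [0.5386 0.3546] [150, 150, 149, 149] [np.float64(-100.0), np.float64(169.5), np.float64(79.8), np.float64(-10.1)]
[(np.float64(403.0), np.float64(386.0)), (np.float64(359.0), np.float64(323.0)), (np.float64(416.0), np.float64(292.0)), (np.float64(462.0), np.float64(349.0))]
tray [ 0.5127 -0.3542] [154, 150, 155, 150] [np.float64(-92.7), np.float64(177.3), np.float64(87.0), np.float64(-3.0)]
[(np.float64(208.0), np.float64(162.0)), (np.float64(176.0), np.float64(126.0)), (np.float64(223.0), np.float64(103.0)), (np.float64(256.0), np.float64(136.0))]
dish [0.711 0.021 0.146]
hide [ 0.722 -0.153  0.086]
bottlecap [ 0.675 -0.4    0.103]
twz [ 0.456 -0.034  0.03 ]
twz2 [ 0.303 -0.049  0.03 ]
tankR [0.676 0.143 0.03 ]
tanktop [0.678 0.144 0.228]
tanktop [0.833 0.145 0.228]
valve [ 0.708 -0.272  0.07 ]
```

The sizes match the spec and reprojection into the scene view agrees. Blue is at (0.555,-0.1455) with its long axis at 25°. Next is a helper that converts a target pose into tool-frame shifts.

```bash
cat > go.py <<'E'
import sys
from rig import robot
from h import *
x,y,z,yaw=map(float,sys.argv[1:5])
s=robot.state(); p=s["tcp_pos"]; Rm=R.from_euler("xyz",s["tool_rot"],degrees=True)
d=Rm.inv().apply((np.array([x,y,z])-p)*1000)
a=(Rm.inv()*R.from_euler("xyz",[180,0,yaw],degrees=True)).as_rotvec()
print("t",s["clock"],"shift",d.round(1),"turn",a.round(3),"dist",np.linalg.norm(d).round(),"F",s["wrist_force"].round(2),"w",round(s["width"],3),"tcp",p.round(4),s["tool_rot"].round(1),"q",s["q"].round(0))
E
python3 go.py 0.555 -0.1455 0.231 -64.8
```

```text
t 0.1 shift [-1.657e+02 -4.475e+02  1.000e-01] turn [-0.     0.001 -0.02 ] dist 477.0 F [-0.88 -0.45 -0.46] w 1.0 tcp [ 0.2139 -0.4792  0.2309] [-1.80e+02  1.00e-01 -6.59e+01] q [-75.  15.  -3.  72.  -0.  81.]
```

play_rows(
  series=[
    {"tx": -6, "ty": -16},
    {"tx": -19, "ty": -52},
    {"tx": -32, "ty": -88},
    {"tx": -46, "ty": -124},
    {"tx": -60, "ty": -161},
    {"tx": -73, "ty": -197},
    {"tx": -87, "ty": -234},
    {"tx": -100, "ty": -270, "az": -0.02},
    {"tx": -114, "ty": -307, "az": -0.02},
    {"tx": -127, "ty": -343, "az": -0.02},
  ],
)

```text
schema error: expected keys tx, ty, tz, ax, ay, az, claw
```

play_rows(
  series=[
    {"tx": -14, "ty": -36},
    {"tx": -25, "ty": -68},
    {"tx": -33, "ty": -88},
    {"tx": -38, "ty": -100},
    {"tx": -38, "ty": -102},
    {"tx": -38, "ty": -103},
    {"tx": -38, "ty": -103},
    {"tx": -38, "ty": -103},
    {"tx": -38, "ty": -103},
    {"tx": -38, "ty": -103},
  ],
)

```text
schema error: expected keys tx, ty, tz, ax, ay, az, claw
```

```bash
python3 go.py 0.555 -0.1455 0.075 -64.8
python3 - <<'E'
from rig import robot
import cv2
cv2.imwrite("pics/s1.png",robot.get_image("scene")["pixels"])
E
```

```text
t 0.1 shift [-165.6 -447.5  156.1] turn [-0.     0.001 -0.02 ] dist 502.0 F [-0.88 -0.45 -0.46] w 1.0 tcp [ 0.2139 -0.4792  0.2309] [-1.80e+02  1.00e-01 -6.59e+01] q [-75.  15.  -3.  72.  -0.  81.]
```

View pics/s1.png

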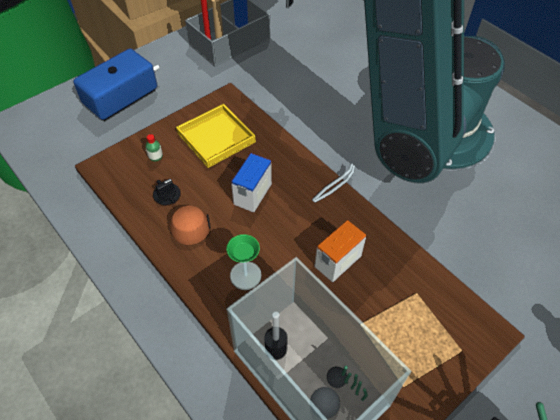

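The arm hasn't moved and the scene is unchanged. Every row needs all seven keys.

play_rows(
  series=[
    {"tx": -6, "ty": -16, "tz": 0, "ax": 0, "ay": 0, "az": 0, "claw": 1},
    {"tx": -19, "ty": -52, "tz": 0, "ax": 0, "ay": 0, "az": 0, "claw": 1},
    {"tx": -32, "ty": -88, "tz": 0, "ax": 0, "ay": 0, "az": 0, "claw": 1},
    {"tx": -46, "ty": -124, "tz": 0, "ax": 0, "ay": 0, "az": 0, "claw": 1},
    {"tx": -60, "ty": -161, "tz": 0, "ax": 0, "ay": 0, "az": 0, "claw": 1},
    {"tx": -73, "ty": -197, "tz": 0, "ax": 0, "ay": 0, "az": 0, "claw": 1},
    {"tx": -87, "ty": -234, "tz": 0, "ax": 0, "ay": 0, "az": -0.02, "claw": 1},
    {"tx": -100, "ty": -270, "tz": 0, "ax": 0, "ay": 0, "az": -0.02, "claw": 1},
    {"tx": -114, "ty": -307, "tz": 0, "ax": 0, "ay": 0, "az": -0.02, "claw": 1},
    {"tx": -127, "ty": -343, "tz": 0, "ax": 0, "ay": 0, "az": -0.02, "claw": 1},
  ],
)

```text
clock: 0.98
tcp_pos: [0.4765, -0.2218, 0.2312]
tool_rot: [180.0, 0.0, -64.8]
wrist_force: [-0.2, -0.1, -0.3]
width: 1.002
```

```bash
python3 go.py 0.555 -0.1455 0.231 -64.8
```

```text
t 0.9833 shift [ -35.6 -103.5    0.2] turn [0. 0. 0.] dist 109.0 F [-0.21 -0.11 -0.27] w 1.002 tcp [ 0.4765 -0.2218  0.2312] [180.    0.  -64.8] q [-34.  15.  -3.  72.   0. 121.]
```

play_rows(
  series=[
    {"tx": -11, "ty": -32, "tz": 0, "ax": 0, "ay": 0, "az": 0, "claw": 1},
    {"tx": -22, "ty": -64, "tz": 0, "ax": 0, "ay": 0, "az": 0, "claw": 1},
    {"tx": -30, "ty": -88, "tz": 0, "ax": 0, "ay": 0, "az": 0, "claw": 1},
    {"tx": -35, "ty": -101, "tz": 0, "ax": 0, "ay": 0, "az": 0, "claw": 1},
    {"tx": -36, "ty": -103, "tz": 0, "ax": 0, "ay": 0, "az": 0, "claw": 1},
    {"tx": -36, "ty": -103, "tz": 15, "ax": 0, "ay": 0, "az": 0, "claw": 1},
    {"tx": -36, "ty": -103, "tz": 35, "ax": 0, "ay": 0, "az": 0, "claw": 1},
    {"tx": -36, "ty": -103, "tz": 55, "ax": 0, "ay": 0, "az": 0, "claw": 1},
    {"tx": -36, "ty": -103, "tz": 70, "ax": 0, "ay": 0, "az": 0, "claw": 1},
    {"tx": -36, "ty": -103, "tz": 70, "ax": 0, "ay": 0, "az": 0, "claw": 1},
  ],
)

```text
clock: 1.82
tcp_pos: [0.5512, -0.1476, 0.1587]
tool_rot: [179.8, 0.2, -64.9]
wrist_force: [0.3, -0.3, -0.5]
width: 1.003
```

```bash
python3 go.py 0.555 -0.1455 0.075 -64.8
python3 - <<'E'
from rig import robot
import cv2
cv2.imwrite("pics/s2.png",cv2.resize(robot.get_image("scene")["pixels"][80:300,120:400],None,fx=2.5,fy=2.5))
E
```

```text
t 1.8167 shift [-0.  -4.6 83.7] turn [ 0.003  0.003 -0.001] dist 84.0 F [ 0.35 -0.29 -0.48] w 1.003 tcp [ 0.5512 -0.1476  0.1587] [179.8   0.2 -64.9] q [-23.  21.  -5.  64.  -0. 132.]
```

View pics/s2.png

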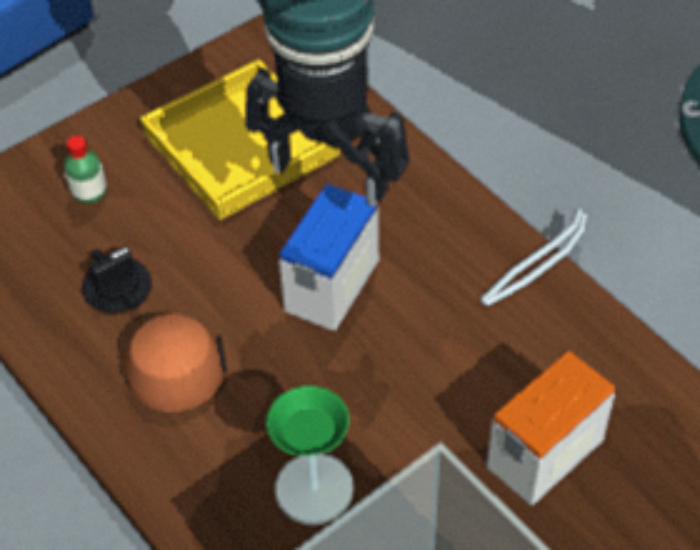

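The jaws straddle the blue box across its narrow side. Descending with a 4 mm correction, then closing.

play_rows(
  series=[
    {"tx": 0, "ty": -2, "tz": 14, "ax": 0, "ay": 0, "az": 0, "claw": 1},
    {"tx": 0, "ty": -3, "tz": 32, "ax": 0, "ay": 0, "az": 0, "claw": 1},
    {"tx": 0, "ty": -3, "tz": 50, "ax": 0, "ay": 0, "az": 0, "claw": 1},
    {"tx": 0, "ty": -3, "tz": 65, "ax": 0, "ay": 0, "az": 0, "claw": 1},
    {"tx": 0, "ty": -3, "tz": 76, "ax": 0, "ay": 0, "az": 0, "claw": 1},
    {"tx": 0, "ty": -3, "tz": 82, "ax": 0, "ay": 0, "az": 0, "claw": 1},
    {"tx": 0, "ty": -3, "tz": 83, "ax": 0, "ay": 0, "az": 0, "claw": 1},
    {"tx": 0, "ty": -3, "tz": 83, "ax": 0, "ay": 0, "az": 0, "claw": 1},
    {"tx": 0, "ty": -3, "tz": 83, "ax": 0, "ay": 0, "az": 0, "claw": 1},
    {"tx": 0, "ty": -3, "tz": 83, "ax": 0, "ay": 0, "az": 0, "claw": 1},
  ],
)

```text
clock: 2.7
tcp_pos: [0.5565, -0.1462, 0.0792]
tool_rot: [-179.9, -0.1, -64.8]
wrist_force: [0.4, 0.5, 0.1]
width: 1.0
```

```bash
python3 go.py 0.555 -0.1455 0.075 -64.8
```

```text
t 2.7 shift [-1.3  1.   4.2] turn [-0.001 -0.001 -0.   ] dist 5.0 F [0.39 0.52 0.1 ] w 1.0 tcp [ 0.5565 -0.1462  0.0792] [-1.799e+02 -1.000e-01 -6.480e+01] q [-23.  25. -12.  53.   0. 132.]
```

play_rows(
  series=[
    {"tx": -1, "ty": 1, "tz": 3, "ax": 0, "ay": 0, "az": 0, "claw": 1},
    {"tx": -1, "ty": 1, "tz": 3, "ax": 0, "ay": 0, "az": 0, "claw": 0.6},
    {"tx": -1, "ty": 1, "tz": 3, "ax": 0, "ay": 0, "az": 0, "claw": 0.4},
    {"tx": -1, "ty": 1, "tz": 3, "ax": 0, "ay": 0, "az": 0, "claw": 0.3},
    {"tx": -1, "ty": 1, "tz": 3, "ax": 0, "ay": 0, "az": 0, "claw": 0.2},
    {"tx": -1, "ty": 1, "tz": 3, "ax": 0, "ay": 0, "az": 0, "claw": 0},
    {"tx": -1, "ty": 1, "tz": 3, "ax": 0, "ay": 0, "az": 0, "claw": -1},
    {"tx": -1, "ty": 1, "tz": 3, "ax": 0, "ay": 0, "az": 0, "claw": -1},
    {"tx": -1, "ty": 1, "tz": 3, "ax": 0, "ay": 0, "az": 0, "claw": -1},
    {"tx": -1, "ty": 1, "tz": 3, "ax": 0, "ay": 0, "az": 0, "claw": -1},
  ],
)

```text
clock: 3.53
tcp_pos: [0.5547, -0.1454, 0.0755]
tool_rot: [-180.0, -0.0, -64.8]
wrist_force: [-1.8, 1.8, 5.6]
width: 0.628
```

```bash
python3 go.py 0.555 -0.1455 0.075 -64.8
```

```text
t 3.5333 shift [ 0.2 -0.2  0.5] turn [-0. -0.  0.] dist 1.0 F [-1.85  1.82  5.59] w 0.628 tcp [ 0.5547 -0.1454  0.0755] [-180.    -0.   -64.8] q [-23.  25. -13.  52.   0. 132.]
```

Gripped at about 53 mm. Lifting 60 mm.

play_rows(
  series=[
    {"tx": 0, "ty": 0, "tz": -3, "ax": 0, "ay": 0, "az": 0, "claw": -1},
    {"tx": 0, "ty": 0, "tz": -9, "ax": 0, "ay": 0, "az": 0, "claw": -1},
    {"tx": 0, "ty": 0, "tz": -17, "ax": 0, "ay": 0, "az": 0, "claw": -1},
    {"tx": 0, "ty": 0, "tz": -26, "ax": 0, "ay": 0, "az": 0, "claw": -1},
    {"tx": 0, "ty": 0, "tz": -35, "ax": 0, "ay": 0, "az": 0, "claw": -1},
    {"tx": 0, "ty": 0, "tz": -44, "ax": 0, "ay": 0, "az": 0, "claw": -1},
    {"tx": 0, "ty": 0, "tz": -52, "ax": 0, "ay": 0, "az": 0, "claw": -1},
    {"tx": 0, "ty": 0, "tz": -57, "ax": 0, "ay": 0, "az": 0, "claw": -1},
    {"tx": 0, "ty": 0, "tz": -60, "ax": 0, "ay": 0, "az": 0, "claw": -1},
    {"tx": 0, "ty": 0, "tz": -60, "ax": 0, "ay": 0, "az": 0, "claw": -1},
  ],
)

```text
clock: 4.37
tcp_pos: [0.5549, -0.1456, 0.1359]
tool_rot: [-180.0, -0.0, -64.8]
wrist_force: [0.7, 0.5, -2.4]
width: 0.626
```

play_rows(
  series=[
    {"tx": 0, "ty": 0, "tz": 0, "ax": 0, "ay": 0, "az": 0, "claw": -1},
    {"tx": 0, "ty": 0, "tz": 0, "ax": 0, "ay": 0, "az": 0, "claw": -1},
    {"tx": 0, "ty": 0, "tz": 0, "ax": 0, "ay": 0, "az": 0, "claw": -1},
    {"tx": 0, "ty": 0, "tz": 0, "ax": 0, "ay": 0, "az": 0, "claw": -1},
    {"tx": 0, "ty": 0, "tz": 0, "ax": 0, "ay": 0, "az": 0, "claw": -1},
    {"tx": 0, "ty": 0, "tz": 0, "ax": 0, "ay": 0, "az": 0, "claw": -1},
    {"tx": 0, "ty": 0, "tz": 0, "ax": 0, "ay": 0, "az": 0, "claw": -1},
    {"tx": 0, "ty": 0, "tz": 0, "ax": 0, "ay": 0, "az": 0, "claw": -1},
    {"tx": 0, "ty": 0, "tz": 0, "ax": 0, "ay": 0, "az": 0, "claw": -1},
    {"tx": 0, "ty": 0, "tz": 0, "ax": 0, "ay": 0, "az": 0, "claw": -1},
  ],
)

```text
clock: 5.2
tcp_pos: [0.5547, -0.1455, 0.1353]
tool_rot: [180.0, 0.0, -64.8]
wrist_force: [-0.3, -0.2, -2.2]
width: 0.626
```

```bash
python3 go.py 0.555 -0.1455 0.0765 -64.8
python3 - <<'E'
from rig import robot
import cv2
cv2.imwrite("pics/s3.png",cv2.resize(robot.get_image("scene")["pixels"][80:300,120:400],None,fx=2.5,fy=2.5))
s=robot.state();print(s["wrist_force"],s["ft_torque"])
E
```

```text
t 5.2 shift [ 0.2 -0.3 58.8] turn [ 0.  0. -0.] dist 59.0 F [-0.28 -0.2  -2.15] w 0.626 tcp [ 0.5547 -0.1455  0.1353] [180.    0.  -64.8] q [-23.  22.  -7.  61.  -0. 132.]
[ 0.42931483 -0.18049941 -1.89035302] [ 0.02665144  0.0206479  -0.00137085]
```

View pics/s3.png

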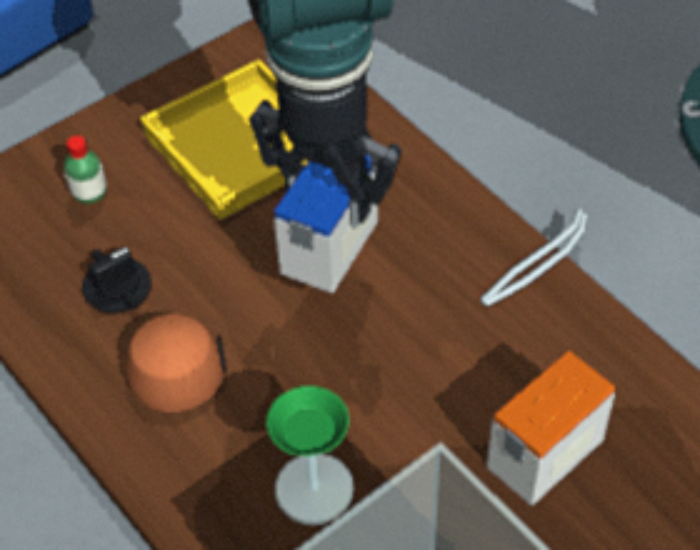

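The blue box is clear of the plank and upright. It reads about 2.0 N, or 0.2 kg, so it is probably the lighter one. Setting it back down.

play_rows(
  series=[
    {"tx": 0, "ty": 0, "tz": 5, "ax": 0, "ay": 0, "az": 0, "claw": -1},
    {"tx": 0, "ty": 0, "tz": 14, "ax": 0, "ay": 0, "az": 0, "claw": -1},
    {"tx": 0, "ty": 0, "tz": 24, "ax": 0, "ay": 0, "az": 0, "claw": -1},
    {"tx": 0, "ty": 0, "tz": 34, "ax": 0, "ay": 0, "az": 0, "claw": -1},
    {"tx": 0, "ty": 0, "tz": 43, "ax": 0, "ay": 0, "az": 0, "claw": -1},
    {"tx": 0, "ty": 0, "tz": 50, "ax": 0, "ay": 0, "az": 0, "claw": -1},
    {"tx": 0, "ty": 0, "tz": 55, "ax": 0, "ay": 0, "az": 0, "claw": -1},
    {"tx": 0, "ty": 0, "tz": 57, "ax": 0, "ay": 0, "az": 0, "claw": -1},
    {"tx": 0, "ty": 0, "tz": 58, "ax": 0, "ay": 0, "az": 0, "claw": -1},
    {"tx": 0, "ty": 0, "tz": 59, "ax": 0, "ay": 0, "az": 0, "claw": -1},
  ],
)

```text
clock: 6.08
tcp_pos: [0.5549, -0.1455, 0.0764]
tool_rot: [-180.0, -0.0, -64.8]
wrist_force: [-0.7, -0.2, -1.3]
width: 0.628
```

play_rows(
  series=[
    {"tx": 0, "ty": 0, "tz": 0.5, "ax": 0, "ay": 0, "az": 0, "claw": -1},
    {"tx": 0, "ty": 0, "tz": 1, "ax": 0, "ay": 0, "az": 0, "claw": -1},
    {"tx": 0, "ty": 0, "tz": 1, "ax": 0, "ay": 0, "az": 0, "claw": -1},
    {"tx": 0, "ty": 0, "tz": 1, "ax": 0, "ay": 0, "az": 0, "claw": -1},
    {"tx": 0, "ty": 0, "tz": 1, "ax": 0, "ay": 0, "az": 0, "claw": -1},
    {"tx": 0, "ty": 0, "tz": 1, "ax": 0, "ay": 0, "az": 0, "claw": -1},
    {"tx": 0, "ty": 0, "tz": 1, "ax": 0, "ay": 0, "az": 0, "claw": -1},
    {"tx": 0, "ty": 0, "tz": 1, "ax": 0, "ay": 0, "az": 0, "claw": -1},
    {"tx": 0, "ty": 0, "tz": 1, "ax": 0, "ay": 0, "az": 0, "claw": -1},
    {"tx": 0, "ty": 0, "tz": 1, "ax": 0, "ay": 0, "az": 0, "claw": -1},
  ],
)

```text
clock: 6.92
tcp_pos: [0.5549, -0.1455, 0.0755]
tool_rot: [-180.0, -0.0, -64.8]
wrist_force: [-0.0, 0.9, 4.7]
width: 0.626
```

Contact is firm at 4.7 N. Opening and rising.

play_rows(
  series=[
    {"tx": 0, "ty": 0, "tz": 0, "ax": 0, "ay": 0, "az": 0, "claw": 0.4},
    {"tx": 0, "ty": 0, "tz": 0, "ax": 0, "ay": 0, "az": 0, "claw": 0.7},
    {"tx": 0, "ty": 0, "tz": 0, "ax": 0, "ay": 0, "az": 0, "claw": 1},
    {"tx": 0, "ty": 0, "tz": 0, "ax": 0, "ay": 0, "az": 0, "claw": 1},
    {"tx": 0, "ty": 0, "tz": 0, "ax": 0, "ay": 0, "az": 0, "claw": 1},
    {"tx": 0, "ty": 0, "tz": 0, "ax": 0, "ay": 0, "az": 0, "claw": 1},
    {"tx": 0, "ty": 0, "tz": -8, "ax": 0, "ay": 0, "az": 0, "claw": 1},
    {"tx": 0, "ty": 0, "tz": -28, "ax": 0, "ay": 0, "az": 0, "claw": 1},
    {"tx": 0, "ty": 0, "tz": -55, "ax": 0, "ay": 0, "az": 0, "claw": 1},
    {"tx": 0, "ty": 0, "tz": -85, "ax": 0, "ay": 0, "az": 0, "claw": 1},
  ],
)

```text
clock: 7.75
tcp_pos: [0.554, -0.1452, 0.1612]
tool_rot: [179.9, 0.1, -64.8]
wrist_force: [1.1, -0.8, -0.0]
width: 0.996
```

```bash
python3 go.py 0.5267 0.1278 0.20 14.4
```

```text
t 7.75 shift [-258.7  -91.4  -38.6] turn [ 0.     0.002 -1.382] dist 277.0 F [ 1.15 -0.84 -0.02] w 0.996 tcp [ 0.554  -0.1452  0.1612] [ 1.799e+02  1.000e-01 -6.480e+01] q [-23.  21.  -4.  64.   0. 132.]
```

play_rows(
  series=[
    {"tx": 0, "ty": 0, "tz": -25, "ax": 0, "ay": 0, "az": -0.12, "claw": 1},
    {"tx": -25, "ty": -9, "tz": -38, "ax": 0, "ay": 0, "az": -0.24, "claw": 1},
    {"tx": -60, "ty": -21, "tz": -38, "ax": 0, "ay": 0, "az": -0.36, "claw": 1},
    {"tx": -95, "ty": -34, "tz": -38, "ax": 0, "ay": 0, "az": -0.48, "claw": 1},
    {"tx": -130, "ty": -46, "tz": -38, "ax": 0, "ay": 0, "az": -0.6, "claw": 1},
    {"tx": -165, "ty": -58, "tz": -38, "ax": 0, "ay": 0, "az": -0.72, "claw": 1},
    {"tx": -200, "ty": -71, "tz": -38, "ax": 0, "ay": 0, "az": -0.84, "claw": 1},
    {"tx": -230, "ty": -81, "tz": -38, "ax": 0, "ay": 0, "az": -0.96, "claw": 1},
    {"tx": -250, "ty": -88, "tz": -38, "ax": 0, "ay": 0, "az": -1.08, "claw": 1},
    {"tx": -258, "ty": -91, "tz": -38, "ax": 0, "ay": 0, "az": -1.2, "claw": 1},
  ],
)

```text
clock: 8.58
tcp_pos: [0.5265, 0.1295, 0.199]
tool_rot: [-180.0, -0.0, 4.4]
wrist_force: [1.0, -0.5, 0.5]
width: 0.997
```

```bash
python3 go.py 0.5267 0.1278 0.20 93.6
```

```text
t 8.5833 shift [ 0.1  1.7 -1. ] turn [ 0.000e+00 -1.000e-03 -1.556e+00] dist 2.0 F [ 0.97 -0.53  0.48] w 0.997 tcp [0.5265 0.1295 0.199 ] [-180.    -0.     4.4] q [ 5. 17. -4. 68.  0. 91.]
```

play_rows(
  series=[
    {"tx": 0, "ty": 1, "tz": 0, "ax": 0, "ay": 0, "az": -0.12, "claw": 1},
    {"tx": 0, "ty": 1, "tz": 0, "ax": 0, "ay": 0, "az": -0.24, "claw": 1},
    {"tx": 0, "ty": 1, "tz": 0, "ax": 0, "ay": 0, "az": -0.36, "claw": 1},
    {"tx": 0, "ty": 1, "tz": 0, "ax": 0, "ay": 0, "az": -0.48, "claw": 1},
    {"tx": 0, "ty": 1, "tz": 0, "ax": 0, "ay": 0, "az": -0.6, "claw": 1},
    {"tx": 0, "ty": 1, "tz": 0, "ax": 0, "ay": 0, "az": -0.72, "claw": 1},
    {"tx": 0, "ty": 1, "tz": 0, "ax": 0, "ay": 0, "az": -0.84, "claw": 1},
    {"tx": 0, "ty": 1, "tz": 0, "ax": 0, "ay": 0, "az": -0.96, "claw": 1},
    {"tx": 0, "ty": 1, "tz": 0, "ax": 0, "ay": 0, "az": -1.08, "claw": 1},
    {"tx": 0, "ty": 1, "tz": 0, "ax": 0, "ay": 0, "az": -1.2, "claw": 1},
  ],
)

```text
clock: 9.42
tcp_pos: [0.5272, 0.1257, 0.1989]
tool_rot: [180.0, -0.0, 73.1]
wrist_force: [-0.4, -0.3, -0.5]
width: 1.0
```

```bash
python3 go.py 0.5267 0.1278 0.20 93.6
```

```text
t 9.4167 shift [ 1.8 -1.1 -1.1] turn [ 0.    -0.    -0.359] dist 2.0 F [-0.41 -0.27 -0.51] w 1.0 tcp [0.5272 0.1257 0.1989] [180.   -0.   73.1] q [ 5. 17. -5. 68.  0. 22.]
```

play_rows(
  series=[
    {"tx": 2, "ty": -1, "tz": 0, "ax": 0, "ay": 0, "az": -0.12, "claw": 1},
    {"tx": 2, "ty": -1, "tz": 0, "ax": 0, "ay": 0, "az": -0.24, "claw": 1},
    {"tx": 2, "ty": -1, "tz": 10, "ax": 0, "ay": 0, "az": -0.36, "claw": 1},
    {"tx": 2, "ty": -1, "tz": 25, "ax": 0, "ay": 0, "az": -0.36, "claw": 1},
    {"tx": 2, "ty": -1, "tz": 35, "ax": 0, "ay": 0, "az": -0.36, "claw": 1},
    {"tx": 2, "ty": -1, "tz": 39, "ax": 0, "ay": 0, "az": -0.36, "claw": 1},
    {"tx": 2, "ty": -1, "tz": 40, "ax": 0, "ay": 0, "az": -0.36, "claw": 1},
    {"tx": 2, "ty": -1, "tz": 40, "ax": 0, "ay": 0, "az": -0.36, "claw": 1},
    {"tx": 2, "ty": -1, "tz": 40, "ax": 0, "ay": 0, "az": -0.36, "claw": 1},
    {"tx": 2, "ty": -1, "tz": 40, "ax": 0, "ay": 0, "az": -0.36, "claw": 1},
  ],
)

```text
clock: 10.25
tcp_pos: [0.5272, 0.128, 0.159]
tool_rot: [179.9, -0.0, 93.3]
wrist_force: [0.2, 0.1, -0.1]
width: 0.999
```

```bash
python3 go.py 0.5267 0.1278 0.076 93.6
python3 - <<'E'
from rig import robot
import cv2
cv2.imwrite("pics/s4.png",cv2.resize(robot.get_image("scene")["pixels"][120:340,170:450],None,fx=2.5,fy=2.5))
cv2.imwrite("pics/t4.png",cv2.resize(robot.get_image("top")["pixels"][170:270,180:370],None,fx=4,fy=4))
E
```

```text
t 10.25 shift [-0.1 -0.6 83. ] turn [ 0.001 -0.    -0.005] dist 83.0 F [ 0.22  0.07 -0.08] w 0.999 tcp [0.5272 0.128  0.159 ] [179.9  -0.   93.3] q [ 5. 19. -9. 62.  0.  2.]
```

View pics/s4.png

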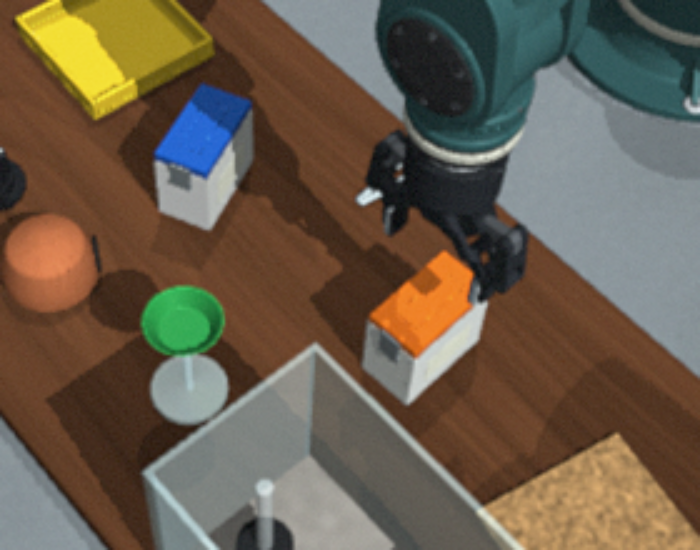

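View pics/t4.png

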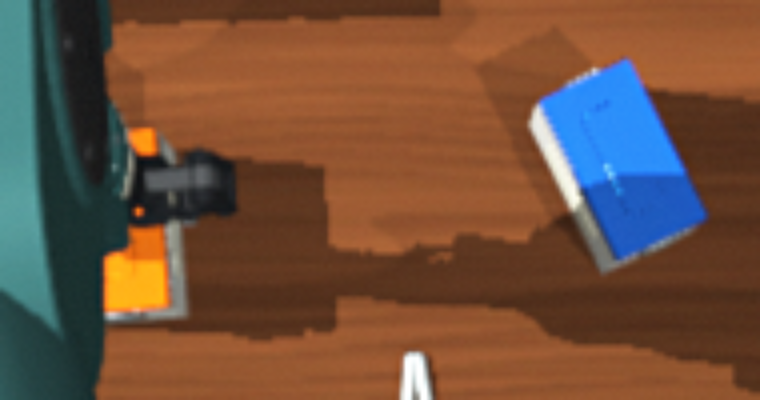

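Blue stands upright where it was, and the jaws straddle the orange box. Descending and closing.

play_rows(
  series=[
    {"tx": 0, "ty": 0, "tz": 14, "ax": 0, "ay": 0, "az": -0.005, "claw": 1},
    {"tx": 0, "ty": 0, "tz": 32, "ax": 0, "ay": 0, "az": -0.005, "claw": 1},
    {"tx": 0, "ty": 0, "tz": 50, "ax": 0, "ay": 0, "az": -0.005, "claw": 1},
    {"tx": 0, "ty": 0, "tz": 65, "ax": 0, "ay": 0, "az": -0.005, "claw": 1},
    {"tx": 0, "ty": 0, "tz": 76, "ax": 0, "ay": 0, "az": -0.005, "claw": 1},
    {"tx": 0, "ty": 0, "tz": 82, "ax": 0, "ay": 0, "az": -0.005, "claw": 1},
    {"tx": 0, "ty": 0, "tz": 83, "ax": 0, "ay": 0, "az": -0.005, "claw": 1},
    {"tx": 0, "ty": 0, "tz": 83, "ax": 0, "ay": 0, "az": -0.005, "claw": 1},
    {"tx": 0, "ty": 0, "tz": 83, "ax": 0, "ay": 0, "az": -0.005, "claw": 1},
    {"tx": 0, "ty": 0, "tz": 83, "ax": 0, "ay": 0, "az": -0.005, "claw": 0.8},
  ],
)

```text
clock: 11.18
tcp_pos: [0.5274, 0.128, 0.076]
tool_rot: [179.9, -0.0, 93.6]
wrist_force: [-0.5, 0.3, 0.1]
width: 0.908
```

play_rows(
  series=[
    {"tx": 0, "ty": 0, "tz": 0, "ax": 0, "ay": 0, "az": 0, "claw": 0.6},
    {"tx": 0, "ty": 0, "tz": 0, "ax": 0, "ay": 0, "az": 0, "claw": 0.4},
    {"tx": 0, "ty": 0, "tz": 0, "ax": 0, "ay": 0, "az": 0, "claw": 0.3},
    {"tx": 0, "ty": 0, "tz": 0, "ax": 0, "ay": 0, "az": 0, "claw": 0.2},
    {"tx": 0, "ty": 0, "tz": 0, "ax": 0, "ay": 0, "az": 0, "claw": 0},
    {"tx": 0, "ty": 0, "tz": 0, "ax": 0, "ay": 0, "az": 0, "claw": -1},
    {"tx": 0, "ty": 0, "tz": 0, "ax": 0, "ay": 0, "az": 0, "claw": -1},
    {"tx": 0, "ty": 0, "tz": 0, "ax": 0, "ay": 0, "az": 0, "claw": -1},
    {"tx": 0, "ty": 0, "tz": 0, "ax": 0, "ay": 0, "az": 0, "claw": -1},
    {"tx": 0, "ty": 0, "tz": 0, "ax": 0, "ay": 0, "az": 0, "claw": -1},
  ],
)

```text
clock: 12.02
tcp_pos: [0.5271, 0.1284, 0.0759]
tool_rot: [179.9, -0.1, 93.6]
wrist_force: [-0.9, 2.9, 7.6]
width: 0.626
```

```bash
python3 go.py 0.5267 0.1278 0.076 93.6
```

```text
t 12.0167 shift [-0.6 -0.5 -0.1] turn [ 0.001 -0.001  0.001] dist 1.0 F [-0.93  2.95  7.57] w 0.626 tcp [0.5271 0.1284 0.0759] [ 1.799e+02 -1.000e-01  9.360e+01] q [  5.  22. -18.  50.   0.   1.]
```

Gripped. Lifting 60 mm and holding to weigh it.

play_rows(
  series=[
    {"tx": 0, "ty": 0, "tz": -3, "ax": 0, "ay": 0, "az": 0, "claw": -1},
    {"tx": 0, "ty": 0, "tz": -9, "ax": 0, "ay": 0, "az": 0, "claw": -1},
    {"tx": 0, "ty": 0, "tz": -17, "ax": 0, "ay": 0, "az": 0, "claw": -1},
    {"tx": 0, "ty": 0, "tz": -26, "ax": 0, "ay": 0, "az": 0, "claw": -1},
    {"tx": 0, "ty": 0, "tz": -35, "ax": 0, "ay": 0, "az": 0, "claw": -1},
    {"tx": 0, "ty": 0, "tz": -44, "ax": 0, "ay": 0, "az": 0, "claw": -1},
    {"tx": 0, "ty": 0, "tz": -52, "ax": 0, "ay": 0, "az": 0, "claw": -1},
    {"tx": 0, "ty": 0, "tz": -57, "ax": 0, "ay": 0, "az": 0, "claw": -1},
    {"tx": 0, "ty": 0, "tz": -60, "ax": 0, "ay": 0, "az": 0, "claw": -1},
    {"tx": 0, "ty": 0, "tz": -60, "ax": 0, "ay": 0, "az": 0, "claw": -1},
  ],
)

```text
clock: 12.85
tcp_pos: [0.5271, 0.128, 0.1359]
tool_rot: [180.0, -0.0, 93.6]
wrist_force: [-0.6, -0.1, -5.8]
width: 0.625
```

play_rows(
  series=[
    {"tx": 0, "ty": 0, "tz": 0, "ax": 0, "ay": 0, "az": 0, "claw": -1},
    {"tx": 0, "ty": 0, "tz": 0, "ax": 0, "ay": 0, "az": 0, "claw": -1},
    {"tx": 0, "ty": 0, "tz": 0, "ax": 0, "ay": 0, "az": 0, "claw": -1},
    {"tx": 0, "ty": 0, "tz": 0, "ax": 0, "ay": 0, "az": 0, "claw": -1},
    {"tx": 0, "ty": 0, "tz": 0, "ax": 0, "ay": 0, "az": 0, "claw": -1},
    {"tx": 0, "ty": 0, "tz": 0, "ax": 0, "ay": 0, "az": 0, "claw": -1},
    {"tx": 0, "ty": 0, "tz": 0, "ax": 0, "ay": 0, "az": 0, "claw": -1},
    {"tx": 0, "ty": 0, "tz": 0, "ax": 0, "ay": 0, "az": 0, "claw": -1},
    {"tx": 0, "ty": 0, "tz": 0, "ax": 0, "ay": 0, "az": 0, "claw": -1},
    {"tx": 0, "ty": 0, "tz": 0, "ax": 0, "ay": 0, "az": 0, "claw": -1},
  ],
)

```text
clock: 13.68
tcp_pos: [0.5269, 0.1279, 0.1353]
tool_rot: [180.0, -0.0, 93.6]
wrist_force: [-0.3, 0.6, -5.6]
width: 0.626
```

```bash
python3 go.py 0.5386 0.3546 0.15 100
python3 - <<'E'
from rig import robot
import cv2
cv2.imwrite("pics/s5.png",robot.get_image("scene")["pixels"])
cv2.imwrite("pics/t5.png",robot.get_image("top")["pixels"])
print(robot.state()["wrist_force"])
E
```

```text
t 13.6833 shift [225.5  26.  -14.7] turn [ 0.    -0.    -0.111] dist 227.0 F [-0.31  0.57 -5.64] w 0.626 tcp [0.5269 0.1279 0.1353] [180.   -0.   93.6] q [  5.  19. -12.  59.   0.   1.]
[-0.38666828 -0.86538284 -6.00661486]
```

View pics/s5.png

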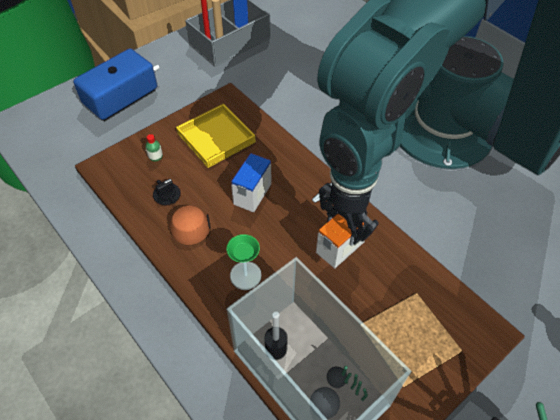

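View pics/t5.png

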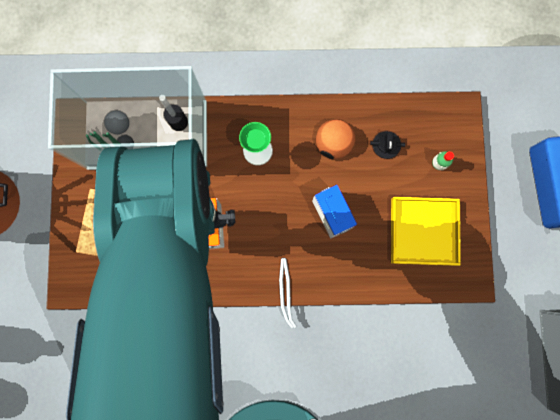

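Orange weighs about 5.8 N against 2.0 N for blue, so orange is the heavier and goes to the mat. I'll carry it to the mat centre and align it with the mat (yaw 79.7).

play_rows(
  series=[
    {"tx": 5, "ty": 0.6, "tz": 0, "ax": 0, "ay": 0, "az": 0.005, "claw": -1},
    {"tx": 14, "ty": 1.6, "tz": 0, "ax": 0, "ay": 0, "az": 0.015, "claw": -1},
    {"tx": 27, "ty": 3.1, "tz": 0, "ax": 0, "ay": 0, "az": 0.03, "claw": -1},
    {"tx": 43, "ty": 5, "tz": 0, "ax": 0, "ay": 0, "az": 0.046, "claw": -1},
    {"tx": 60, "ty": 6.9, "tz": 0, "ax": 0, "ay": 0, "az": 0.065, "claw": -1},
    {"tx": 77, "ty": 8.9, "tz": 0, "ax": 0, "ay": 0, "az": 0.083, "claw": -1},
    {"tx": 94, "ty": 10.8, "tz": 0, "ax": 0, "ay": 0, "az": 0.1, "claw": -1},
    {"tx": 111, "ty": 12.8, "tz": 0, "ax": 0, "ay": 0, "az": 0.12, "claw": -1},
    {"tx": 128, "ty": 14.8, "tz": 0, "ax": 0, "ay": 0, "az": 0.138, "claw": -1},
    {"tx": 145, "ty": 16.7, "tz": 0, "ax": 0, "ay": 0, "az": 0.156, "claw": -1},
  ],
)

```text
clock: 14.62
tcp_pos: [0.5343, 0.2749, 0.1352]
tool_rot: [-180.0, -0.0, 84.6]
wrist_force: [-0.8, -0.6, -4.9]
width: 0.619
```

```bash
python3 go.py 0.5386 0.3546 0.1353 79.7
```

```text
t 14.6167 shift [79.7 -3.2 -0.1] turn [-0.    -0.     0.086] dist 80.0 F [-0.77 -0.63 -4.87] w 0.619 tcp [0.5343 0.2749 0.1352] [-180.    -0.    84.6] q [19. 25. -3. 62.  0. 25.]
```

play_rows(
  series=[
    {"tx": 16, "ty": -0.6, "tz": 0, "ax": 0, "ay": 0, "az": 0.017, "claw": -1},
    {"tx": 32, "ty": -1.3, "tz": 0, "ax": 0, "ay": 0, "az": 0.034, "claw": -1},
    {"tx": 47, "ty": -1.9, "tz": 0, "ax": 0, "ay": 0, "az": 0.05, "claw": -1},
    {"tx": 60, "ty": -2.4, "tz": 0, "ax": 0, "ay": 0, "az": 0.065, "claw": -1},
    {"tx": 70, "ty": -2.8, "tz": 0, "ax": 0, "ay": 0, "az": 0.076, "claw": -1},
    {"tx": 76, "ty": -3, "tz": 0, "ax": 0, "ay": 0, "az": 0.083, "claw": -1},
    {"tx": 79, "ty": -3.2, "tz": 0, "ax": 0, "ay": 0, "az": 0.086, "claw": -1},
    {"tx": 79.7, "ty": -3.2, "tz": 0, "ax": 0, "ay": 0, "az": 0.086, "claw": -1},
    {"tx": 79.7, "ty": -3.2, "tz": 0, "ax": 0, "ay": 0, "az": 0.086, "claw": -1},
    {"tx": 79.7, "ty": -3.2, "tz": 0, "ax": 0, "ay": 0, "az": 0.086, "claw": -1},
  ],
)

```text
clock: 15.45
tcp_pos: [0.5386, 0.3529, 0.1353]
tool_rot: [-180.0, 0.0, 79.7]
wrist_force: [-0.1, -0.4, -4.5]
width: 0.626
```

```bash
python3 go.py 0.5386 0.3546 0.081 79.7
python3 - <<'E'
from rig import robot
import cv2
cv2.imwrite("pics/s6.png",robot.get_image("scene")["pixels"])
E
```

```text
t 15.45 shift [ 1.7 -0.3 54.3] turn [-0.     0.     0.001] dist 54.0 F [-0.13 -0.41 -4.45] w 0.626 tcp [0.5386 0.3529 0.1353] [-180.     0.    79.7] q [26. 29.  4. 65. -0. 36.]
```

View pics/s6.png

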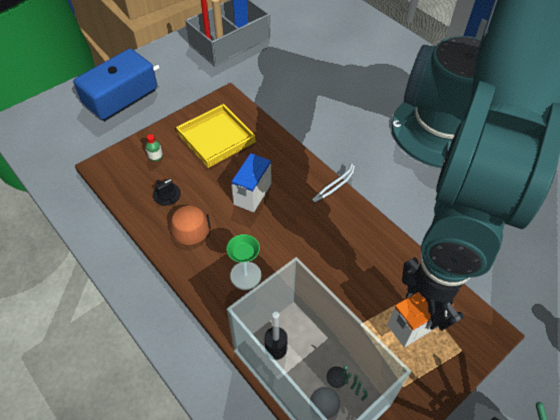

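The orange box hangs upright over the mat at about (410,320) in the scene view. Contact should come at TCP z ≈ 0.081. Lowering gently.

play_rows(
  series=[
    {"tx": 1, "ty": 0, "tz": 5, "ax": 0, "ay": 0, "az": 0, "claw": -1},
    {"tx": 1.5, "ty": 0, "tz": 13, "ax": 0, "ay": 0, "az": 0, "claw": -1},
    {"tx": 1.5, "ty": 0, "tz": 23, "ax": 0, "ay": 0, "az": 0, "claw": -1},
    {"tx": 1.5, "ty": 0, "tz": 32, "ax": 0, "ay": 0, "az": 0, "claw": -1},
    {"tx": 1.5, "ty": 0, "tz": 40, "ax": 0, "ay": 0, "az": 0, "claw": -1},
    {"tx": 1.5, "ty": 0, "tz": 46, "ax": 0, "ay": 0, "az": 0, "claw": -1},
    {"tx": 1.5, "ty": 0, "tz": 49.5, "ax": 0, "ay": 0, "az": 0, "claw": -1},
    {"tx": 1.5, "ty": 0, "tz": 51, "ax": 0, "ay": 0, "az": 0, "claw": -1},
    {"tx": 1.5, "ty": 0, "tz": 52, "ax": 0, "ay": 0, "az": 0, "claw": -1},
    {"tx": 1.5, "ty": 0, "tz": 53, "ax": 0, "ay": 0, "az": 0, "claw": -1},
  ],
)

```text
clock: 16.33
tcp_pos: [0.5391, 0.3549, 0.0825]
tool_rot: [180.0, -0.0, 79.8]
wrist_force: [0.1, -0.2, -5.2]
width: 0.625
```

play_rows(
  series=[
    {"tx": 0, "ty": 0, "tz": 0.5, "ax": 0, "ay": 0, "az": 0, "claw": -1},
    {"tx": 0, "ty": 0, "tz": 1, "ax": 0, "ay": 0, "az": 0, "claw": -1},
    {"tx": 0, "ty": 0, "tz": 1.3, "ax": 0, "ay": 0, "az": 0, "claw": -1},
    {"tx": 0, "ty": 0, "tz": 1.5, "ax": 0, "ay": 0, "az": 0, "claw": -1},
    {"tx": 0, "ty": 0, "tz": 1.5, "ax": 0, "ay": 0, "az": 0, "claw": -1},
    {"tx": 0, "ty": 0, "tz": 1.5, "ax": 0, "ay": 0, "az": 0, "claw": -1},
    {"tx": 0, "ty": 0, "tz": 1.5, "ax": 0, "ay": 0, "az": 0, "claw": -1},
    {"tx": 0, "ty": 0, "tz": 1.5, "ax": 0, "ay": 0, "az": 0, "claw": -1},
    {"tx": 0, "ty": 0, "tz": 1.5, "ax": 0, "ay": 0, "az": 0, "claw": -1},
    {"tx": 0, "ty": 0, "tz": 1.5, "ax": 0, "ay": 0, "az": 0, "claw": -1},
  ],
)

```text
clock: 17.17
tcp_pos: [0.5389, 0.3549, 0.0809]
tool_rot: [180.0, -0.0, 79.8]
wrist_force: [-0.7, 0.1, -2.7]
width: 0.623
```

```bash
python3 go.py 0.5386 0.3546 0.081 79.7
```

```text
t 17.1667 shift [-0.4 -0.3 -0.1] turn [ 0.    -0.     0.001] dist 0.0 F [-0.7   0.05 -2.66] w 0.623 tcp [0.5389 0.3549 0.0809] [180.   -0.   79.8] q [26. 31. -1. 58.  0. 36.]
```

The box is just touching, with half its weight carried by the mat. I'll go 0.6 mm further, release and rise.

play_rows(
  series=[
    {"tx": 0, "ty": 0, "tz": 0.3, "ax": 0, "ay": 0, "az": 0, "claw": -1},
    {"tx": 0, "ty": 0, "tz": 0.6, "ax": 0, "ay": 0, "az": 0, "claw": -1},
    {"tx": 0, "ty": 0, "tz": 0.6, "ax": 0, "ay": 0, "az": 0, "claw": -1},
    {"tx": 0, "ty": 0, "tz": 0.6, "ax": 0, "ay": 0, "az": 0, "claw": -1},
    {"tx": 0, "ty": 0, "tz": 0.6, "ax": 0, "ay": 0, "az": 0, "claw": 0.3},
    {"tx": 0, "ty": 0, "tz": 0.6, "ax": 0, "ay": 0, "az": 0, "claw": 0.6},
    {"tx": 0, "ty": 0, "tz": 0.6, "ax": 0, "ay": 0, "az": 0, "claw": 1},
    {"tx": 0, "ty": 0, "tz": 0.6, "ax": 0, "ay": 0, "az": 0, "claw": 1},
    {"tx": 0, "ty": 0, "tz": 0.6, "ax": 0, "ay": 0, "az": 0, "claw": 1},
    {"tx": 0, "ty": 0, "tz": 0.6, "ax": 0, "ay": 0, "az": 0, "claw": 1},
  ],
)

```text
clock: 18.0
tcp_pos: [0.5389, 0.3548, 0.0802]
tool_rot: [-180.0, 0.0, 79.8]
wrist_force: [0.4, -0.3, 0.7]
width: 0.999
```

play_rows(
  series=[
    {"tx": 0, "ty": 0, "tz": 0, "ax": 0, "ay": 0, "az": 0, "claw": 1},
    {"tx": 0, "ty": 0, "tz": -8, "ax": 0, "ay": 0, "az": 0, "claw": 1},
    {"tx": 0, "ty": 0, "tz": -25, "ax": 0, "ay": 0, "az": 0, "claw": 1},
    {"tx": 0, "ty": 0, "tz": -50, "ax": 0, "ay": 0, "az": 0, "claw": 1},
    {"tx": 0, "ty": 0, "tz": -80, "ax": 0, "ay": 0, "az": 0, "claw": 1},
    {"tx": 0, "ty": 0, "tz": -105, "ax": 0, "ay": 0, "az": 0, "claw": 1},
    {"tx": 0, "ty": 0, "tz": -118, "ax": 0, "ay": 0, "az": 0, "claw": 1},
    {"tx": 0, "ty": 0, "tz": -120, "ax": 0, "ay": 0, "az": 0, "claw": 1},
    {"tx": 0, "ty": 0, "tz": -120, "ax": 0, "ay": 0, "az": 0, "claw": 1},
    {"tx": 0, "ty": 0, "tz": -120, "ax": 0, "ay": 0, "az": 0, "claw": 1},
  ],
)

```text
clock: 18.83
tcp_pos: [0.5386, 0.3547, 0.1993]
tool_rot: [-179.9, 0.0, 79.8]
wrist_force: [0.1, -0.1, -0.7]
width: 1.002
```

```bash
python3 go.py 0.5550 -0.1455 0.20 115.2
```

```text
t 18.8333 shift [-489.3  105.1   -0.5] turn [-0.001  0.    -0.619] dist 500.0 F [ 0.05 -0.11 -0.67] w 1.002 tcp [0.5386 0.3547 0.1993] [-179.9    0.    79.8] q [26. 28. 12. 75.  0. 36.]
```

play_rows(
  series=[
    {"tx": -10, "ty": 2, "tz": 0, "ax": 0, "ay": 0, "az": 0, "claw": 1},
    {"tx": -35, "ty": 7.5, "tz": 0, "ax": 0, "ay": 0, "az": -0.05, "claw": 1},
    {"tx": -70, "ty": 15, "tz": 0, "ax": 0, "ay": 0, "az": -0.1, "claw": 1},
    {"tx": -105, "ty": 22.5, "tz": 0, "ax": 0, "ay": 0, "az": -0.15, "claw": 1},
    {"tx": -140, "ty": 30, "tz": 0, "ax": 0, "ay": 0, "az": -0.2, "claw": 1},
    {"tx": -175, "ty": 37.5, "tz": 0, "ax": 0, "ay": 0, "az": -0.25, "claw": 1},
    {"tx": -210, "ty": 45, "tz": 0, "ax": 0, "ay": 0, "az": -0.3, "claw": 1},
    {"tx": -245, "ty": 52.5, "tz": 0, "ax": 0, "ay": 0, "az": -0.35, "claw": 1},
    {"tx": -280, "ty": 60, "tz": 0, "ax": 0, "ay": 0, "az": -0.4, "claw": 1},
    {"tx": -315, "ty": 67.5, "tz": 0, "ax": 0, "ay": 0, "az": -0.45, "claw": 1},
  ],
)

```text
clock: 19.67
tcp_pos: [0.5482, 0.0307, 0.1993]
tool_rot: [-179.9, -0.0, 105.7]
wrist_force: [0.3, -0.4, 0.8]
width: 0.998
```

```bash
python3 go.py 0.5550 -0.1455 0.20 115.2
```

```text
t 19.6667 shift [-171.5  -41.    -0.7] turn [-0.001 -0.001 -0.166] dist 176.0 F [ 0.34 -0.35  0.75] w 0.998 tcp [0.5482 0.0307 0.1993] [-179.9   -0.   105.7] q [ -5.  18.  -3.  69.  -0. -21.]
```

play_rows(
  series=[
    {"tx": -32, "ty": -8, "tz": 0, "ax": 0, "ay": 0, "az": -0.04, "claw": 1},
    {"tx": -64, "ty": -15, "tz": 0, "ax": 0, "ay": 0, "az": -0.08, "claw": 1},
    {"tx": -96, "ty": -23, "tz": 0, "ax": 0, "ay": 0, "az": -0.12, "claw": 1},
    {"tx": -126, "ty": -30, "tz": 0, "ax": 0, "ay": 0, "az": -0.15, "claw": 1},
    {"tx": -150, "ty": -36, "tz": 0, "ax": 0, "ay": 0, "az": -0.166, "claw": 1},
    {"tx": -166, "ty": -40, "tz": 0, "ax": 0, "ay": 0, "az": -0.166, "claw": 1},
    {"tx": -171, "ty": -41, "tz": 10, "ax": 0, "ay": 0, "az": -0.166, "claw": 1},
    {"tx": -171.5, "ty": -41, "tz": 30, "ax": 0, "ay": 0, "az": -0.166, "claw": 1},
    {"tx": -171.5, "ty": -41, "tz": 40, "ax": 0, "ay": 0, "az": -0.166, "claw": 1},
    {"tx": -171.5, "ty": -41, "tz": 40, "ax": 0, "ay": 0, "az": -0.166, "claw": 1},
  ],
)

```text
clock: 20.5
tcp_pos: [0.5538, -0.1427, 0.157]
tool_rot: [-179.8, -0.2, 115.0]
wrist_force: [-0.0, 0.3, -0.1]
width: 1.0
```

```bash
python3 go.py 0.5550 -0.1455 0.076 115.2
python3 - <<'E'
from rig import robot
import cv2
cv2.imwrite("pics/s7.png",robot.get_image("scene")["pixels"])
cv2.imwrite("pics/t7.png",robot.get_image("top")["pixels"])
E
```

```text
t 20.5 shift [-3.3  0.2 81. ] turn [-0.003 -0.004 -0.003] dist 81.0 F [-0.03  0.29 -0.07] w 1.0 tcp [ 0.5538 -0.1427  0.157 ] [-179.8   -0.2  115. ] q [-23.  22.  -5.  64.   0. -48.]
```

View pics/s7.png

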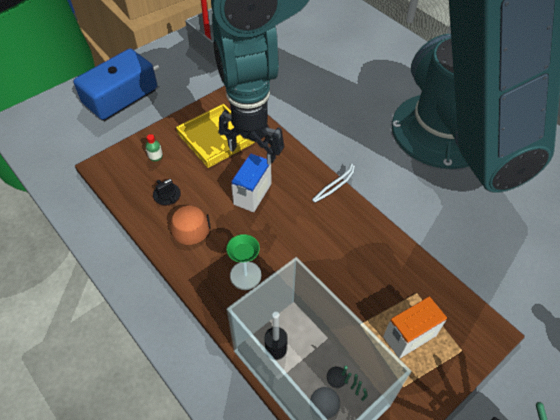

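View pics/t7.png

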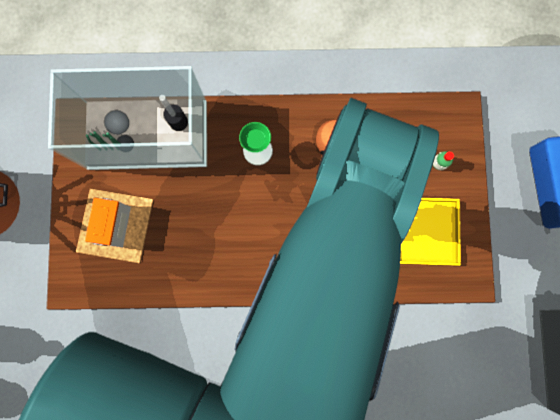

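Orange stands upright in the middle of the mat, and blue is where it was left. Descending on blue.

play_rows(
  series=[
    {"tx": -1, "ty": 0, "tz": 14, "ax": 0, "ay": 0, "az": 0, "claw": 1},
    {"tx": -1, "ty": 0, "tz": 32, "ax": 0, "ay": 0, "az": 0, "claw": 1},
    {"tx": -1, "ty": 0, "tz": 50, "ax": 0, "ay": 0, "az": 0, "claw": 1},
    {"tx": -1, "ty": 0, "tz": 65, "ax": 0, "ay": 0, "az": 0, "claw": 1},
    {"tx": -1, "ty": 0, "tz": 76, "ax": 0, "ay": 0, "az": 0, "claw": 1},
    {"tx": -1, "ty": 0, "tz": 82, "ax": 0, "ay": 0, "az": 0, "claw": 1},
    {"tx": -1, "ty": 0, "tz": 83, "ax": 0, "ay": 0, "az": 0, "claw": 1},
    {"tx": -1, "ty": 0, "tz": 83, "ax": 0, "ay": 0, "az": 0, "claw": 1},
    {"tx": -1, "ty": 0, "tz": 83, "ax": 0, "ay": 0, "az": 0, "claw": 1},
    {"tx": -1, "ty": 0, "tz": 83, "ax": 0, "ay": 0, "az": 0, "claw": 1},
  ],
)

```text
clock: 21.43
tcp_pos: [0.5566, -0.1444, 0.078]
tool_rot: [179.9, 0.1, 115.1]
wrist_force: [0.4, 0.1, -0.4]
width: 1.0
```

```bash
python3 go.py 0.5550 -0.1455 0.076 115.2
```

```text
t 21.4333 shift [-0.3 -1.9  2. ] turn [ 0.001  0.001 -0.003] dist 3.0 F [ 0.38  0.09 -0.37] w 1.0 tcp [ 0.5566 -0.1444  0.078 ] [1.799e+02 1.000e-01 1.151e+02] q [-23.  25. -13.  52.   0. -48.]
```

play_rows(
  series=[
    {"tx": 0, "ty": -1, "tz": 2, "ax": 0, "ay": 0, "az": 0, "claw": 0.8},
    {"tx": 0, "ty": -2, "tz": 2, "ax": 0, "ay": 0, "az": 0, "claw": 0.6},
    {"tx": 0, "ty": -2, "tz": 2, "ax": 0, "ay": 0, "az": 0, "claw": 0.4},
    {"tx": 0, "ty": -2, "tz": 2, "ax": 0, "ay": 0, "az": 0, "claw": 0.3},
    {"tx": 0, "ty": -2, "tz": 2, "ax": 0, "ay": 0, "az": 0, "claw": 0.2},
    {"tx": 0, "ty": -2, "tz": 2, "ax": 0, "ay": 0, "az": 0, "claw": 0},
    {"tx": 0, "ty": -2, "tz": 2, "ax": 0, "ay": 0, "az": 0, "claw": -1},
    {"tx": 0, "ty": -2, "tz": 2, "ax": 0, "ay": 0, "az": 0, "claw": -1},
    {"tx": 0, "ty": -2, "tz": 2, "ax": 0, "ay": 0, "az": 0, "claw": -1},
    {"tx": 0, "ty": -2, "tz": 2, "ax": 0, "ay": 0, "az": 0, "claw": -1},
  ],
)

```text
clock: 22.27
tcp_pos: [0.5544, -0.1452, 0.0755]
tool_rot: [180.0, 0.0, 115.0]
wrist_force: [-1.7, -1.4, 6.0]
width: 0.624
```

```bash
python3 go.py 0.5550 -0.1455 0.076 115.2
```

```text
t 22.2667 shift [-0.5  0.4 -0.5] turn [ 0.     0.    -0.003] dist 1.0 F [-1.71 -1.36  5.99] w 0.624 tcp [ 0.5544 -0.1452  0.0755] [180.   0. 115.] q [-23.  25. -13.  52.  -0. -48.]
```

play_rows(
  series=[
    {"tx": 0, "ty": 0, "tz": -3, "ax": 0, "ay": 0, "az": 0, "claw": -1},
    {"tx": 0, "ty": 0, "tz": -9, "ax": 0, "ay": 0, "az": 0, "claw": -1},
    {"tx": 0, "ty": 0, "tz": -17, "ax": 0, "ay": 0, "az": 0, "claw": -1},
    {"tx": 0, "ty": 0, "tz": -26, "ax": 0, "ay": 0, "az": 0, "claw": -1},
    {"tx": 0, "ty": 0, "tz": -35, "ax": 0, "ay": 0, "az": 0, "claw": -1},
    {"tx": 0, "ty": 0, "tz": -44, "ax": 0, "ay": 0, "az": 0, "claw": -1},
    {"tx": 0, "ty": 0, "tz": -53, "ax": 0, "ay": 0, "az": 0, "claw": -1},
    {"tx": 0, "ty": 0, "tz": -61, "ax": 0, "ay": 0, "az": 0, "claw": -1},
    {"tx": 0, "ty": 0, "tz": -67, "ax": 0, "ay": 0, "az": 0, "claw": -1},
    {"tx": 0, "ty": 0, "tz": -70, "ax": 0, "ay": 0, "az": 0, "claw": -1},
  ],
)

```text
clock: 23.1
tcp_pos: [0.5546, -0.1452, 0.1463]
tool_rot: [180.0, 0.0, 115.1]
wrist_force: [0.8, -0.9, -2.1]
width: 0.624
```

```bash
python3 go.py 0.5127 -0.3542 0.146 87.2
```

```text
t 23.1 shift [-171.6 -126.5    0.3] turn [0.001 0.001 0.486] dist 213.0 F [ 0.84 -0.86 -2.11] w 0.624 tcp [ 0.5546 -0.1452  0.1463] [180.    0.  115.1] q [-23.  22.  -6.  62.  -0. -48.]
```

play_rows(
  series=[
    {"tx": -5, "ty": -4, "tz": 0, "ax": 0, "ay": 0, "az": 0.012, "claw": -1},
    {"tx": -14, "ty": -10, "tz": 0, "ax": 0, "ay": 0, "az": 0.04, "claw": -1},
    {"tx": -28, "ty": -21, "tz": 0, "ax": 0, "ay": 0, "az": 0.08, "claw": -1},
    {"tx": -43, "ty": -32, "tz": 0, "ax": 0, "ay": 0, "az": 0.12, "claw": -1},
    {"tx": -58, "ty": -43, "tz": 0, "ax": 0, "ay": 0, "az": 0.165, "claw": -1},
    {"tx": -73, "ty": -54, "tz": 0, "ax": 0, "ay": 0, "az": 0.207, "claw": -1},
    {"tx": -88, "ty": -65, "tz": 0, "ax": 0, "ay": 0, "az": 0.25, "claw": -1},
    {"tx": -103, "ty": -76, "tz": 0, "ax": 0, "ay": 0, "az": 0.292, "claw": -1},
    {"tx": -118, "ty": -87, "tz": 0, "ax": 0, "ay": 0, "az": 0.335, "claw": -1},
    {"tx": -132, "ty": -97, "tz": 0, "ax": 0, "ay": 0, "az": 0.375, "claw": -1},
  ],
)

```text
clock: 23.93
tcp_pos: [0.5214, -0.3076, 0.1445]
tool_rot: [-179.9, -0.0, 93.3]
wrist_force: [0.4, -0.3, -2.1]
width: 0.627
```

```bash
python3 go.py 0.5127 -0.3542 0.146 87.2
```

```text
t 23.9333 shift [-46.  -11.3  -1.5] turn [-0.001 -0.     0.107] dist 47.0 F [ 0.42 -0.31 -2.14] w 0.627 tcp [ 0.5214 -0.3076  0.1445] [-179.9   -0.    93.3] q [-38.  25.  -1.  64.  -0. -42.]
```

play_rows(
  series=[
    {"tx": -14, "ty": -3.4, "tz": 0, "ax": 0, "ay": 0, "az": 0.033, "claw": -1},
    {"tx": -26, "ty": -6.4, "tz": 0, "ax": 0, "ay": 0, "az": 0.06, "claw": -1},
    {"tx": -36, "ty": -9, "tz": 0, "ax": 0, "ay": 0, "az": 0.085, "claw": -1},
    {"tx": -43, "ty": -10.5, "tz": 0, "ax": 0, "ay": 0, "az": 0.1, "claw": -1},
    {"tx": -46, "ty": -11, "tz": 0, "ax": 0, "ay": 0, "az": 0.107, "claw": -1},
    {"tx": -46, "ty": -11, "tz": 0, "ax": 0, "ay": 0, "az": 0.107, "claw": -1},
    {"tx": -46, "ty": -11, "tz": 0, "ax": 0, "ay": 0, "az": 0.107, "claw": -1},
    {"tx": -46, "ty": -11, "tz": 0, "ax": 0, "ay": 0, "az": 0.107, "claw": -1},
    {"tx": -46, "ty": -11, "tz": 0, "ax": 0, "ay": 0, "az": 0.107, "claw": -1},
    {"tx": -46, "ty": -11, "tz": 0, "ax": 0, "ay": 0, "az": 0.107, "claw": -1},
  ],
)

```text
clock: 24.77
tcp_pos: [0.5144, -0.3519, 0.1453]
tool_rot: [180.0, 0.0, 87.5]
wrist_force: [0.6, 0.4, -2.2]
width: 0.627
```

```bash
python3 go.py 0.5127 -0.3542 0.0805 87.2
python3 - <<'E'
from rig import robot
import cv2
cv2.imwrite("pics/s8.png",cv2.resize(robot.get_image("scene")["pixels"][40:260,100:380],None,fx=2.5,fy=2.5))
E
```

```text
t 24.7667 shift [-2.3 -1.6 64.8] turn [0.    0.    0.005] dist 65.0 F [ 0.64  0.38 -2.23] w 0.627 tcp [ 0.5144 -0.3519  0.1453] [180.    0.   87.5] q [-42.  27.   2.  65.   0. -39.]
```

View pics/s8.png

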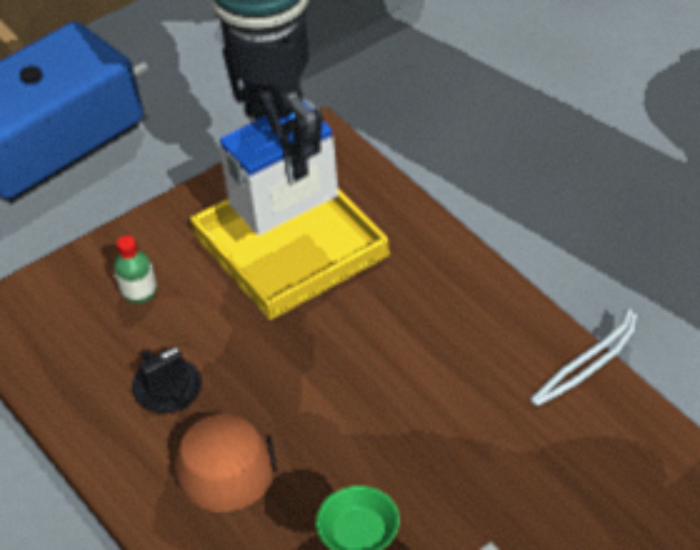

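The box is upright above the tray. Contact should come at TCP z ≈ 0.0805. Lowering.

play_rows(
  series=[
    {"tx": -1, "ty": -1, "tz": 5, "ax": 0, "ay": 0, "az": 0.005, "claw": -1},
    {"tx": -2, "ty": -1.5, "tz": 15, "ax": 0, "ay": 0, "az": 0.005, "claw": -1},
    {"tx": -2, "ty": -1.5, "tz": 26, "ax": 0, "ay": 0, "az": 0.005, "claw": -1},
    {"tx": -2, "ty": -1.5, "tz": 37, "ax": 0, "ay": 0, "az": 0.005, "claw": -1},
    {"tx": -2, "ty": -1.5, "tz": 47, "ax": 0, "ay": 0, "az": 0.005, "claw": -1},
    {"tx": -2, "ty": -1.5, "tz": 55, "ax": 0, "ay": 0, "az": 0.005, "claw": -1},
    {"tx": -2, "ty": -1.5, "tz": 60, "ax": 0, "ay": 0, "az": 0.005, "claw": -1},
    {"tx": -2, "ty": -1.5, "tz": 61.5, "ax": 0, "ay": 0, "az": 0.005, "claw": -1},
    {"tx": -2, "ty": -1.5, "tz": 62.5, "ax": 0, "ay": 0, "az": 0.005, "claw": -1},
    {"tx": -2, "ty": -1.5, "tz": 63.5, "ax": 0, "ay": 0, "az": 0.005, "claw": -1},
  ],
)

```text
clock: 25.65
tcp_pos: [0.5128, -0.3545, 0.0819]
tool_rot: [180.0, 0.0, 87.1]
wrist_force: [-0.6, 0.3, -1.6]
width: 0.624
```

play_rows(
  series=[
    {"tx": 0, "ty": 0, "tz": 0.5, "ax": 0, "ay": 0, "az": 0, "claw": -1},
    {"tx": 0, "ty": 0, "tz": 1, "ax": 0, "ay": 0, "az": 0, "claw": -1},
    {"tx": 0, "ty": 0, "tz": 1.3, "ax": 0, "ay": 0, "az": 0, "claw": -1},
    {"tx": 0, "ty": 0, "tz": 1.5, "ax": 0, "ay": 0, "az": 0, "claw": -1},
    {"tx": 0, "ty": 0, "tz": 1.5, "ax": 0, "ay": 0, "az": 0, "claw": -1},
    {"tx": 0, "ty": 0, "tz": 1.5, "ax": 0, "ay": 0, "az": 0, "claw": -1},
    {"tx": 0, "ty": 0, "tz": 1.5, "ax": 0, "ay": 0, "az": 0, "claw": -1},
    {"tx": 0, "ty": 0, "tz": 1.5, "ax": 0, "ay": 0, "az": 0, "claw": -1},
    {"tx": 0, "ty": 0, "tz": 1.5, "ax": 0, "ay": 0, "az": 0, "claw": -1},
    {"tx": 0, "ty": 0, "tz": 1.5, "ax": 0, "ay": 0, "az": 0, "claw": -1},
  ],
)

```text
clock: 26.48
tcp_pos: [0.5128, -0.3544, 0.0805]
tool_rot: [180.0, 0.0, 87.1]
wrist_force: [-0.7, -0.3, 5.5]
width: 0.622
```

```bash
python3 go.py 0.5127 -0.3542 0.0805 87.2
```

```text
t 26.4833 shift [ 0.2 -0.1 -0. ] turn [ 0.     0.    -0.001] dist 0.0 F [-0.74 -0.28  5.53] w 0.622 tcp [ 0.5128 -0.3544  0.0805] [180.    0.   87.1] q [-42.  29.  -5.  56.   0. -39.]
```

Firmly down on the tray floor. Releasing, rising and clearing the view.

play_rows(
  series=[
    {"tx": 0, "ty": 0, "tz": 0, "ax": 0, "ay": 0, "az": 0, "claw": 0.3},
    {"tx": 0, "ty": 0, "tz": 0, "ax": 0, "ay": 0, "az": 0, "claw": 0.6},
    {"tx": 0, "ty": 0, "tz": 0, "ax": 0, "ay": 0, "az": 0, "claw": 1},
    {"tx": 0, "ty": 0, "tz": 0, "ax": 0, "ay": 0, "az": 0, "claw": 1},
    {"tx": 0, "ty": 0, "tz": 0, "ax": 0, "ay": 0, "az": 0, "claw": 1},
    {"tx": 0, "ty": 0, "tz": 0, "ax": 0, "ay": 0, "az": 0, "claw": 1},
    {"tx": 0, "ty": 0, "tz": 0, "ax": 0, "ay": 0, "az": 0, "claw": 1},
    {"tx": 0, "ty": 0, "tz": -8, "ax": 0, "ay": 0, "az": 0, "claw": 1},
    {"tx": 0, "ty": 0, "tz": -25, "ax": 0, "ay": 0, "az": 0, "claw": 1},
    {"tx": 0, "ty": 0, "tz": -50, "ax": 0, "ay": 0, "az": 0, "claw": 1},
  ],
)

```text
clock: 27.32
tcp_pos: [0.5119, -0.3536, 0.1298]
tool_rot: [-179.9, -0.1, 87.1]
wrist_force: [-0.1, 0.5, 0.2]
width: 0.998
```

play_rows(
  series=[
    {"tx": 0, "ty": 0, "tz": -30, "ax": 0, "ay": 0, "az": 0, "claw": 1},
    {"tx": 0, "ty": 0, "tz": -60, "ax": 0, "ay": 0, "az": 0, "claw": 1},
    {"tx": 0, "ty": 0, "tz": -90, "ax": 0, "ay": 0, "az": 0, "claw": 1},
    {"tx": 0, "ty": 30, "tz": -100, "ax": 0, "ay": 0, "az": 0, "claw": 1},
    {"tx": 0, "ty": 0, "tz": -100, "ax": 0, "ay": 0, "az": 0, "claw": 1},
    {"tx": 0, "ty": -30, "tz": -100, "ax": 0, "ay": 0, "az": 0, "claw": 1},
    {"tx": 0, "ty": -60, "tz": -100, "ax": 0, "ay": 0, "az": 0, "claw": 1},
    {"tx": 0, "ty": -90, "tz": -100, "ax": 0, "ay": 0, "az": 0, "claw": 1},
    {"tx": 0, "ty": -120, "tz": -100, "ax": 0, "ay": 0, "az": 0, "claw": 1},
    {"tx": 0, "ty": -150, "tz": -100, "ax": 0, "ay": 0, "az": 0, "claw": 1},
  ],
)

```text
clock: 28.15
tcp_pos: [0.3615, -0.3464, 0.2308]
tool_rot: [180.0, 0.0, 87.2]
wrist_force: [-0.6, 0.4, 1.1]
width: 0.998
```

```bash
python3 go.py 0.2139 -0.4792 0.231 87.2
```

```text
t 28.15 shift [-139.9 -140.8   -0.2] turn [ 0.     0.001 -0.001] dist 198.0 F [-0.56  0.41  1.08] w 0.998 tcp [ 0.3615 -0.3464  0.2308] [180.    0.   87.2] q [-53.  13.  -6.  71.  -0. -50.]
```

play_rows(
  series=[
    {"tx": -25, "ty": -25, "tz": 0, "ax": 0, "ay": 0, "az": 0, "claw": 1},
    {"tx": -50, "ty": -50, "tz": 0, "ax": 0, "ay": 0, "az": 0, "claw": 1},
    {"tx": -75, "ty": -75, "tz": 0, "ax": 0, "ay": 0, "az": 0, "claw": 1},
    {"tx": -100, "ty": -100, "tz": 0, "ax": 0, "ay": 0, "az": 0, "claw": 1},
    {"tx": -120, "ty": -120, "tz": 0, "ax": 0, "ay": 0, "az": 0, "claw": 1},
    {"tx": -135, "ty": -135, "tz": 0, "ax": 0, "ay": 0, "az": 0, "claw": 1},
    {"tx": -139, "ty": -140, "tz": 0, "ax": 0, "ay": 0, "az": 0, "claw": 1},
    {"tx": -139, "ty": -140, "tz": 0, "ax": 0, "ay": 0, "az": 0, "claw": 1},
    {"tx": -139, "ty": -140, "tz": 0, "ax": 0, "ay": 0, "az": 0, "claw": 1},
    {"tx": -139, "ty": -140, "tz": 0, "ax": 0, "ay": 0, "az": 0, "claw": 1},
  ],
)

```text
clock: 28.98
tcp_pos: [0.2169, -0.4779, 0.2305]
tool_rot: [180.0, 0.0, 87.2]
wrist_force: [-0.4, 0.7, 0.4]
width: 1.001
```

```bash
python3 - <<'E'
from rig import robot
import cv2
cv2.imwrite("pics/s9.png",robot.get_image("scene")["pixels"])
t=robot.get_image("top")["pixels"]
cv2.imwrite("pics/t9.png",t)
a=cv2.resize(t[170:280,60:170],None,fx=3.5,fy=3.5,interpolation=2);b=cv2.resize(t[170:280,375:485],None,fx=3.5,fy=3.5,interpolation=2)
cv2.imwrite("pics/c9.png",cv2.hconcat([a,b]))
o=cv2.imread("pics/top0.png"); d=cv2.absdiff(o,t).max(2)>60
cv2.imwrite("pics/d9.png",(d*255).astype("uint8"))
E
```

```text
(no output)
```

View pics/s9.png

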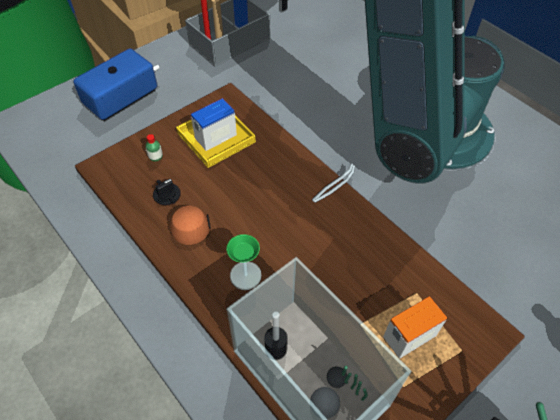

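View pics/c9.png

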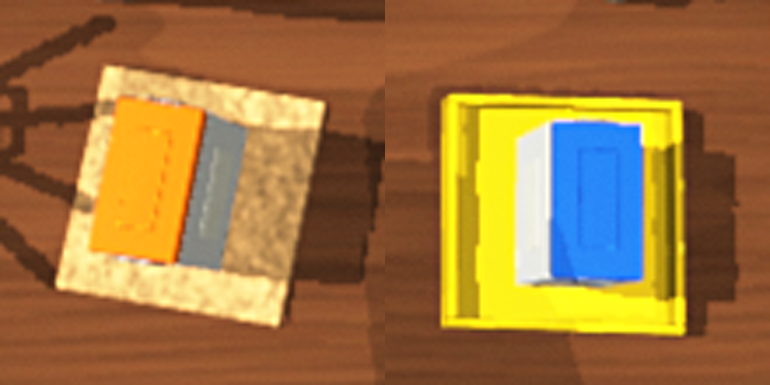

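View pics/d9.png

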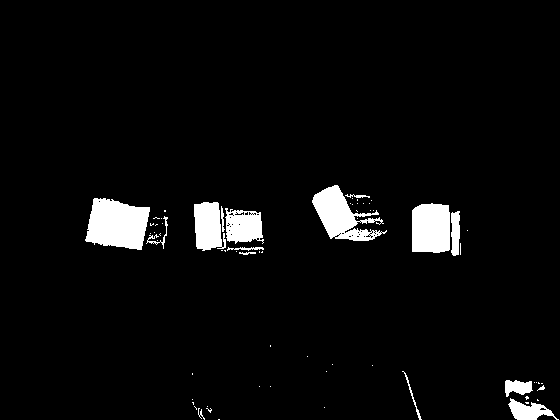

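Only the two boxes have changed between the before and after views, and both stand upright. A quick numeric check of orange's lid corners in the crop: (93.4,197.7), (118.9,201.4), (110.9,245.1), (86,241.4).

```bash
python3 - <<'E'
from h import *
print(rect("top",[(93.4,197.7),(118.9,201.4),(110.9,245.1),(86,241.4)],.123)[:3])
f=lambda x,y:(375+(x-385)/3.5,170+y/3.5)
print(rect("top",[f(552,121),f(641,124),f(641,282),f(552,279)],.123)[:3])
from rig import robot
s=robot.state(); print(s["clock"],abs(s["dq"]).max()); print(robot.close_job())
E
```

```text
(array([0.53875576, 0.35095996]), [55, 94, 54, 94], [np.float64(-99.3), np.float64(171.1), np.float64(80.6), np.float64(-7.8)])
(array([ 0.51356207, -0.35530267]), [54, 96, 53, 96], [np.float64(-92.9), np.float64(176.6), np.float64(87.1), np.float64(-3.0)])
29.0833 0.19072549170371825
the job is handed in; nothing more can be done
None
```

The job is done and handed in at about 29 s, well under the 72 s limit. The orange-lidded box is the heavier and stands on the cork mat; the blue-lidded box is on the floor of the yellow tray.

- **Weighing:** I lifted blue about 60 mm and it read about 2.0 N (0.2 kg). I set it back on the plank, then lifted orange, which read about 5.8 N (0.59 kg).
- **Orange on the mat:** it was released only after touching down. Its measured centre is (0.539, 0.351), about 4 mm from the mat's measured centre. The arm's own pose at release (0.539, 0.355) put it within 1 mm. The difference is probably reading error on the lid corners.
- **Blue in the tray:** it was also released only after touching down, within about 1.5 mm of the tray's measured centre.
- **Final pictures:** both boxes are upright, the gripper is clear of everything, and comparing the top view before and after shows only the boxes changed.

The first two move calls were refused for missing keys and moved nothing. No other check failed.

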